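Hold the curing lamp over a false nail on its stand

TASK

Stand the holder with the long false nail upright and centred on top of the narrow steel pedestal and let go of it. Then take the hand-held curing lamp from its dock, carry it over the open tip box, and finish still holding it level and hovering about a centimetre above that nail, centred over it and with the lamp's long side in line with the nail, never touching the nail, its holder or the pedestal with the lamp. Do not bump the tip box or disturb the short-nail holder, the bottles or the buffing block.

Things in the scene. Friction and masses are not known exactly. Their poses are not given: they have to be found in the camera images.
- long_tip_center (a point): Centre (half-way up, 25 mm above its underside) of the loose long-nail holder, 50 mm tall, 35 g: round dark steel foot 30 mm across and 6 mm thick, grey plastic stem 12 mm (its x) by 18 mm (its y) from 6 to 45 mm height, and on top a curved cream false nail 34 mm long (x), 16 mm wide (y), highest at 50 mm, centred over the stem. It stands upright on the table; its z is up. Grip the stem across y: the nail overhangs it along x.
- short_tip_center (a point): Centre (25 mm up) of the other loose holder, the same except that its nail is only 18 mm long. Leave it alone. Which of the two stands where varies.
- pedestal_top (a point): Centre of the flat top face of the fixed steel pedestal, 60 mm above the table. The top is bright steel, a disc 28 mm across, 6 mm thick, on a thin 12 mm post with a darker round base 68 mm across and 8 mm thick.
- lamp_center (a point): Centre (half-way up, 34 mm above its underside) of the loose hand-held curing lamp, 68 mm tall, about 130 g: a white head 66 mm long (x), 36 mm wide (y), 18 mm thick with the lit window centred in its flat underside, and on top a centred upright grey handle 30 mm (x) by 20 mm (y) that rises from 18 to 68 mm. It stands upright in the dock, its z up. Grip the handle across y.
- dock: Fixed black charging dock 100 (x) by 60 (y) mm; the lamp stands loose on its plate, 10 mm above the table, between two end lips 6 mm high. Origin at the centre of its underside; the lamp's x lies along the dock's x. Lift the lamp straight up.
- tip_box: Fixed clear plastic tip box 200 mm long (x), 110 mm wide (y), 28 mm high, divided into ten compartments with nail tips; its clear lid stands open along its +y long side, leaning slightly outward, its upper edge 116 mm above the table and 71 mm to +y of the origin, as long as the box. Origin at the centre of its underside. It stands between the dock and the pedestal.
- bottle_left: Loose amber polish bottle, 32 mm across, 76 mm tall with its black cap, origin at the centre of its underside. Stands beyond the pedestal. Leave it alone.
- bottle_right: Loose white polish bottle of the same size, origin at the centre of its underside. Stands beyond the dock. Leave it alone.
- buffer: Loose white buffing block 25 (x) by 92 (y) by 25 mm, origin at the centre of its underside. Lies between the pedestal and the robot. Leave it alone.

How it is judged:
By the outcome, as a careful person would: the job done as asked, in the order asked, and still so for the second after the job is handed in, while the arm keeps its last pose, push and grip.
It also fails if it takes over 64 s, if anything falls off the work surface, if the arm or the gripper's body presses on something with over 40 N, if the wrist force passes 120 N, or if a joint passes its speed limit or range.

ROBOT

A 6-joint arm with a two-finger parallel gripper is mounted at the origin on the work surface. World frame = base frame: x ahead of the robot, y to its left, z up, the work surface at z = 0. Lengths are in m, angles in rad, forces in N, time in s.
With the tool pointing down it reaches from about 0.25 to 0.8 m from the base axis. Payload 3.9 kg.
Tool frame: the origin (TCP) lies on the centre line of the jaws, within the pads' length; the fingertips stand arm.tip_reach ahead of it and the grasp point (between the pads) lies 6 mm ahead of it (arm.tip_reach is the distance from the TCP to the fingertips, in m); z points along the fingers, y is the line along which they close (so a half turn about z gives the same grasp; the last joint's range is limited). The gripper opens to 85 mm and grips with 20 to 120 N. Pads are 22 mm wide; open, the fingers measure 114 mm over their backs; the gripper's body (76 mm by 85 mm) begins 54 mm behind the grasp point. The pads swing forward as they close: fully open they stand 13 mm farther back than shut.
Start: joints at [0, 0.26, -0.138, 1.173, 0, 1.571], TCP at [0.525, -0, 0.256] pointing down, gripper open.
Joint ranges: [-2.78, 2.78], [-0.83, 1.72], [-1.28, 1.37], [-1.9, 2.12], [-1.57, 1.48], [-3.14, 3.14]. Speed limits (rad/s): [2.57, 2.57, 3.14, 3.14, 3.14, 3.14].

INTERFACE

Orientations are given as [roll, pitch, yaw] about the fixed x, y, z axes, in that order (R = Rz(yaw) Ry(pitch) Rx(roll)).
In Python, from cell import readout, imaging, arm gives the robot as it stands. The module is installed in compiled form; this text tells all that it offers.
- The arm moves only by the tool apply_moves, never from a script. Its argument "rows" is one flat list of numbers, 4 for each row, row after row: the shift along the tool's x, y, z in m, then the turn about the tool's z in rad. A call has exactly 5 rows; each row shifts and turns the commanded pose from where the row before left it, along the tool's axes as they then stand; what a row does not reach is not made up. A row lasts 1/12 s, in which the tool goes at most 41.7 mm and 7.16 degrees, less where a joint would pass 70% of its speed; a pose out of reach is approached as far as the arm can. A call is refused whole if a number of a shift passes 0.0417 or a number of a turn 0.125, either way. A call with a gripper value outside its range is refused whole. "jaw" is the closure, from 0 (fully open) to 1 (shut), set as the call begins (left out, the last holds). The fingers move at their own pace and stop on an object; the grip force is fixed at half the most. Time passes only in rows, so rows that do not move let the fingers close, or fill a call up. It gives the time, the measured TCP pose, the force, the opening and the grip force at its end, in the units of the state.
- readout.sense(): the state, without advancing time (a new reading comes with each control period).
- imaging.camera(name): name is "scene" or "side" or "wrist"; returns (picture, depth): 420x560x3 uint8, red, green, blue; 420x560 float32, m along the optical axis (not along the pixel's ray), 0 where there is no reading.
- imaging.camera_info(name): a dict with "mtx" (3x3 intrinsics, pixels), "dist_coeffs" ([k1, k2, p1, p2, k3] as OpenCV has them; the pictures are not rectified), "R" (3x3) and "t" (3): a world point X has camera coordinates R X + t. Camera axes: x right, y down, z forward; pixel columns grow to the right and rows downward; lengths in m; the calibration is good to about 2 mm. A picture is of the moment at which its call begins: read the wrist's pose just before it. camera_info takes no time and is no camera call; for the wrist camera it gives the pose at the moment of the call.
- arm.sign_off(): hands the job in; it is judged then, once.
The state is a dict: "t": time; "joint_pos": joint angles; "joint_velocities": joint speeds; "effort": joint torques, N m; "position": TCP position; "eef_rot": TCP orientation; "wrist_force": force on the tool from outside, world axes, zero at the start; "ft_torque": the same for the moment, N m; "grip_width": finger opening in m; "gripper_force": force on a finger pad.
Only numpy, scipy, OpenCV 4.12 (cv2) and the standard library are available. Lean on these libraries where they do the work, as an engineer would, in place of code of your own. Each camera call takes 0.05 s, during which the arm holds its last target. There are 200 camera calls.

## Working session

There is one attempt and no reset: what is moved stays moved. The work goes in short steps, Python scripts to look and compute and a tool call to move; the robot and the scene stay as the last step left them, time stands still between calls to the robot, and variables do not carry over. Pictures are saved under pics/ and viewed, at most 13 in all, crops included, and the job is handed in when it is done.

Besides the shell and the picture viewer there is one more tool, called after "Emit:" as name(argument=value, ...), one argument or row to a line, values as JSON. apply_moves: Moves the arm, as the interface text tells. Its arguments: {"type":"object","properties":{"rows":{"type":"array"},"jaw":{"type":"number"}},"required":["rows"]}

```bash
mkdir -p pics; python3 - <<'E'
from cell import readout, imaging, arm
import cv2,numpy as np
s=readout.sense();print({k:np.round(v,3).tolist() for k,v in s.items()},arm.tip_reach)
for n in("scene","side","wrist"):
    i=imaging.camera_info(n);p,d=imaging.camera(n)
    np.savez(f"pics/{n}0.npz",p=p,d=d,**{k:np.array(v) for k,v in i.items()})
    cv2.imwrite(f"pics/{n}0.png",p[...,::-1]);print(n,np.round(i["mtx"],1).tolist(),i["dist_coeffs"],np.round(i["R"],3).tolist(),np.round(-np.array(i["R"]).T@i["t"],3),(d>0).mean())
E
```

```text
{'t': 0.0, 'joint_pos': [0.0, 0.261, -0.139, 1.173, -0.0, 1.571], 'joint_velocities': [0.001, -0.001, -0.001, -0.0, -0.0, 0.001], 'effort': [-0.0, -40.568, 25.393, 0.019, -0.0, 0.0], 'position': [0.524, 0.0, 0.255], 'eef_rot': [-3.14, 0.0, 1.571], 'wrist_force': [-0.535, 0.173, -0.114], 'ft_torque': [0.011, -0.008, 0.021], 'gripper_force': 0.0, 'grip_width': 0.086} 0.025
scene [[477.2, 0.0, 274.2], [0.0, 477.2, 203.3], [0.0, 0.0, 1.0]] [0.01212215 0.         0.         0.         0.        ] [[0.628, 0.779, 0.007], [0.559, -0.444, -0.7], [-0.542, 0.443, -0.714]] [ 1.155 -0.51   0.881] 0.9959098639455782
side [[435.2, 0.0, 275.6], [0.0, 435.2, 210.5], [0.0, 0.0, 1.0]] [-0.04031995  0.          0.          0.          0.        ] [[-0.99, -0.143, -0.012], [-0.102, 0.762, -0.639], [0.1, -0.631, -0.769]] [0.478 0.543 0.718] 0.9959736394557823
wrist [[357.1, 0.0, 280.0], [0.0, 357.1, 205.7], [0.0, 0.0, 1.0]] [-0.06162638  0.          0.          0.          0.        ] [[1.0, 0.0, -0.0], [0.001, -0.962, 0.273], [-0.0, -0.273, -0.962]] [0.525 0.07  0.373] 0.9960756802721088
```

View pics/scene0.png

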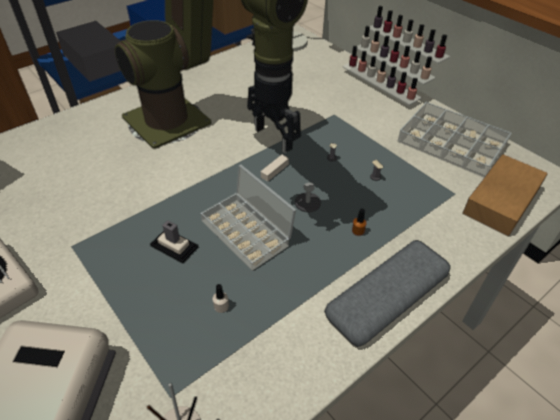

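View pics/side0.png

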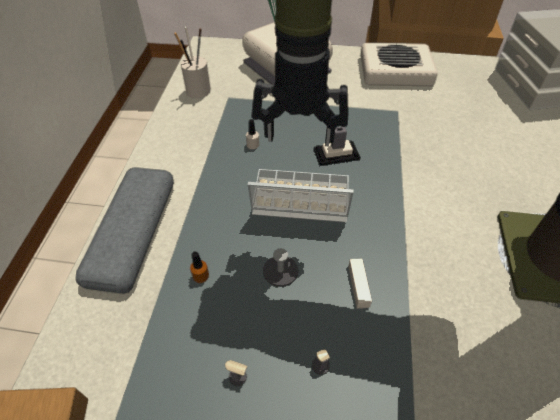

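The scene picture shows the long nail at (377,165), the short one at (333,150), the pedestal at (308,190) and the lamp at (172,235). In the side view they are at (236,368), (321,358), (280,255) and (340,140). The box's lid is at about (300,195) in the side view.

```bash
cat > h.py <<'E'
import numpy as np, cv2
def load(f):
    z=np.load(f); return {k:z[k] for k in z.files}
def grab(n,name):
    from cell import imaging
    i=imaging.camera_info(n);p,d=imaging.camera(n)
    np.savez(f"pics/{name}.npz",p=p,d=d,**{k:np.array(v) for k,v in i.items()})
    return load(f"pics/{name}.npz")
def ray(c,uv):
    q=cv2.undistortPoints(np.array(uv,float).reshape(-1,1,2),c["mtx"],c["dist_coeffs"]).reshape(-1,2)
    return np.c_[q,np.ones(len(q))]@c["R"], -c["R"].T@c["t"]
def plane(c,uv,z):
    r,o=ray(c,uv); return o+r*((z-o[2])/r[:,2])[:,None]
def cloud(c):
    h,w=c["d"].shape; u,v=np.meshgrid(np.arange(w),np.arange(h))
    r,o=ray(c,np.c_[u.ravel(),v.ravel()])
    return (o+r*c["d"].reshape(-1,1)).reshape(h,w,3)
def move_for(s,target,yaw_from=None):
    """target xyz -> shift in tool axes"""
    from scipy.spatial.transform import Rotation as R
    return R.from_euler('xyz',s["eef_rot"]).as_matrix().T@(np.array(target)-s["position"])
E
python3 - <<'E'
from h import *
S=load("pics/scene0.npz");D=load("pics/side0.npz")
for c,n,L in((S,"scene",dict(long=(377,164,.05),short=(333,148,.05),ped=(308,187,.06),lamp=(170,226,.078),lampfoot=(173,238,.028),bl=(359,228,.02))),(D,"side",dict(long=(236,368,.05),short=(321,356,.05),ped=(281,253,.06),lamp=(340,130,.078),bl=(199,269,.02),br=(252,140,.02),buf=(360,282,.025)))):
    for k,(u,v,z) in L.items(): print(n,k,np.round(plane(c,[(u,v)],z)[0],3))
# top-down height map from both clouds
P=np.concatenate([cloud(S).reshape(-1,3),cloud(D).reshape(-1,3)]);C=np.concatenate([S["p"].reshape(-1,3),D["p"].reshape(-1,3)])
m=(P[:,2]>-.02)&(P[:,2]<.13)&(abs(P[:,0]-.5)<.25)&(abs(P[:,1]+0.0)<.4)
P=P[m];C=C[m];im=np.zeros((750,550,3),np.uint8);o=np.argsort(P[:,2])
P=P[o];C=C[o];u=((P[:,1]+.4)*900).astype(int)
im=np.zeros((460,730,3),np.uint8);a=((P[:,0]-.25)*900).astype(int)
for du in(0,1):
  for dv in (0,1): im[np.clip(a+dv,0,459),np.clip(u+du,0,729)]=C
for z in (P[:,2],): 
  hm=np.zeros((460,730),np.uint8); hm[np.clip(a,0,459),np.clip(u,0,729)]=np.clip(z*2000,0,255)
im=cv2.resize(np.ascontiguousarray(im[...,::-1]),None,fx=1,fy=1);cv2.imwrite("pics/top.png",im)
E
```

```text
scene long [0.58  0.311 0.05 ]
scene short [0.459 0.266 0.05 ]
scene ped [0.54  0.101 0.06 ]
scene lamp [ 0.455 -0.24   0.078]
scene lampfoot [ 0.449 -0.236  0.028]
scene bl [0.693 0.132 0.02 ]
side long [0.581 0.315 0.05 ]
side short [0.453 0.278 0.05 ]
side ped [0.54  0.101 0.06 ]
side lamp [ 0.451 -0.236  0.078]
side bl [0.692 0.131 0.02 ]
side br [ 0.658 -0.242  0.02 ]
side buf [0.392 0.121 0.025]
```

View pics/top.png

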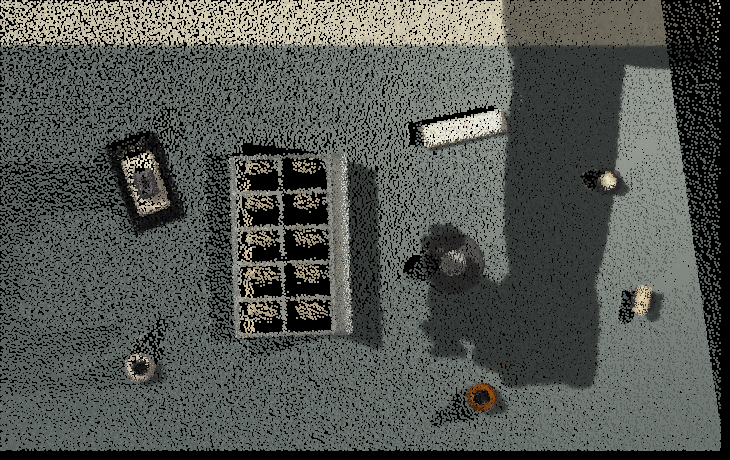

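The top map shows the long nail at (643,300), i.e. x≈0.582, y≈0.313, with its axis about -21°. The dock is at (145,182), angled about +20°. I go above the long holder.

Emit:
apply_moves(
  rows=[0.031,0.0055,0.003,0,0.031,0.0055,0.003,0,0.031,0.0055,0.003,0,0.031,0.0055,0.003,0,0.031,0.0055,0.003,0],
)

```text
t: 0.57
position: [0.5524, 0.1563, 0.2409]
eef_rot: [-3.141, 0.0, 1.57]
wrist_force: [0.9, 0.4, 0.0]
grip_width: 0.0854
gripper_force: 0.0
```

Emit:
apply_moves(
  rows=[0.031,0.0055,0.003,0,0.031,0.0055,0.003,0,0.031,0.0055,0.003,0,0.031,0.0055,0.003,0,0.031,0.0055,0.003,0],
)

```text
t: 0.98
position: [0.5798, 0.3115, 0.2256]
eef_rot: [-3.141, 0.0, 1.571]
wrist_force: [1.6, -0.1, 0.6]
grip_width: 0.0853
gripper_force: 0.0
```

Emit:
apply_moves(
  rows=[0,0,0,-0.12,0,0,0,-0.12,0,0,0,-0.12,0,0,0,-0.12,0,0,0,-0.12],
)

```text
t: 1.4
position: [0.5797, 0.3101, 0.2256]
eef_rot: [-3.14, -0.0, 2.177]
wrist_force: [-0.1, -0.9, 0.7]
grip_width: 0.0854
gripper_force: 0.0
```

Emit:
apply_moves(
  rows=[0,0,0,-0.12,0,0,0,-0.12,0,0,0,-0.12,0,0,0,-0.12,0,0,0,-0.12],
)

```text
t: 1.82
position: [0.5797, 0.3099, 0.2257]
eef_rot: [-3.141, -0.001, 2.777]
wrist_force: [-0.3, -1.1, -0.7]
grip_width: 0.0856
gripper_force: 0.0
```

```bash
cat > look.py <<'E'
import sys
from h import *
from cell import readout
s=readout.sense();print(s["t"],np.round(s["position"],4),np.round(s["eef_rot"],4),np.round(s["joint_pos"],2),s["grip_width"])
c=grab("wrist",sys.argv[1]);cv2.imwrite(f"pics/{sys.argv[1]}.png",c["p"][...,::-1])
# cream nail mask, printed with min-area rect back-projected on z given
z=float(sys.argv[2])
hsv=cv2.cvtColor(c["p"],cv2.COLOR_RGB2HSV);P=cloud(c)
m=((hsv[...,0]>8)&(hsv[...,0]<32)&(hsv[...,1]>50)&(hsv[...,2]>90)&(P[...,2]>z-.015)&(P[...,2]<z+.01)).astype(np.uint8)
n,l,st,ce=cv2.connectedComponentsWithStats(m)
for i in range(1,n):
    if st[i,4]<60: continue
    ys,xs=np.nonzero(l==i);q=P[ys,xs][:,:2].astype(np.float32)
    r=cv2.minAreaRect(q*1000);b=cv2.boxPoints(r);e=max((b[1]-b[0],b[2]-b[1]),key=np.linalg.norm)
    print("px",ce[i].round(),"n",st[i,4],"mm",np.round(r[0],1),np.round(r[1],1),"axis deg",round(np.degrees(np.arctan2(e[1],e[0])),1),"zmax",P[ys,xs][:,2].max().round(4))
E
python3 look.py w1 0.05
```

```text
1.8167 [0.5797 0.3099 0.2257] [-3.1407e+00 -7.0000e-04  2.7767e+00] [ 0.49  0.5   0.16  1.23 -0.    0.86] 0.08563815866594249
px [183.  54.] n 126 mm [452.5 275.4] [16.3 16.2] axis deg 44.9 zmax 0.0508
px [286. 193.] n 472 mm [583.3 313.4] [16.2 33.1] axis deg -9.4 zmax 0.0514
px [551. 318.] n 152 mm [787.9 509.2] [15.5 15.9] axis deg -38.5 zmax 0.06
px [167. 343.] n 138 mm [693.1 145. ] [10.7 23.5] axis deg -1.9 zmax 0.0415
```

View pics/w1.png

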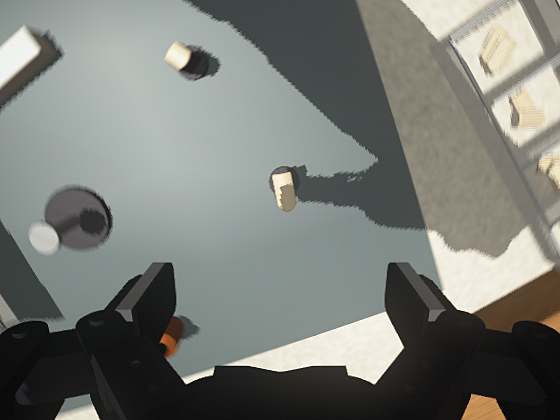

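The wrist view shows the long nail at (285,190), tilted slightly in the image, so about 0.2 rad more turn is needed. The short one is at (183,54).

Emit:
apply_moves(
  rows=[0,0,0.01,-0.1,0,0,0.02,-0.1,-0.003,0.004,0.025,0,0,0,0.025,0,0,0,0.02,0],
)

```text
t: 2.28
position: [0.583, 0.3132, 0.1242]
eef_rot: [-3.14, -0.001, 2.968]
wrist_force: [-0.7, 0.1, 0.7]
grip_width: 0.0858
gripper_force: 0.0
```

```bash
python3 look.py w2 0.05; python3 - <<'E'
import cv2;i=cv2.imread('pics/w2.png');cv2.imwrite('pics/w2c.png',cv2.resize(i[100:400,130:430],None,fx=2,fy=2))
E
```

```text
2.2833 [0.583  0.3132 0.1242] [-3.1405e+00 -1.4000e-03  2.9683e+00] [ 0.49  0.57 -0.    1.01 -0.    0.67] 0.08581911300879469
px [163.   8.] n 119 mm [457.1 275.5] [16.6  7.6] axis deg 84.3 zmax 0.0502
px [280. 236.] n 774 mm [582.6 313.8] [16.4 31.9] axis deg -10.4 zmax 0.0517
px [ 81. 402.] n 148 mm [697.7 144.2] [ 9.1 17.6] axis deg -26.7 zmax 0.0402
```

View pics/w2c.png

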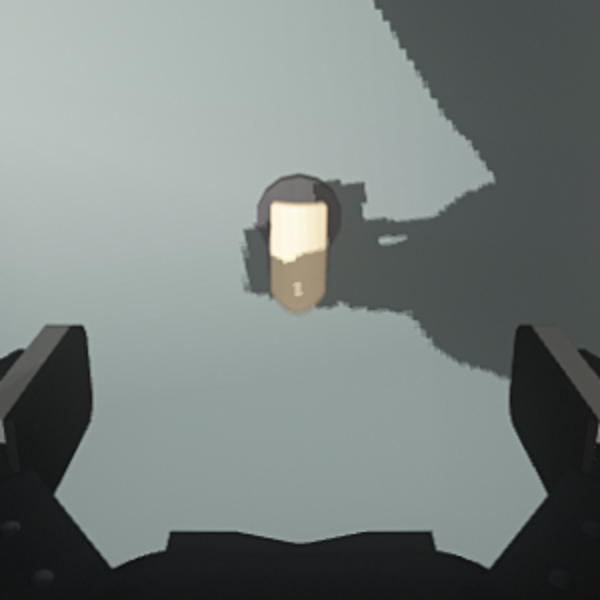

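The nail is centred and straight between the jaws, at (298,255) in the crop. I descend and grip.

Emit:
apply_moves(
  rows=[0,0,0.022,0,0,0,0.022,0,0,0,0.022,0,0,0,0.015,0,0,0,0.007,0],
)

```text
t: 2.75
position: [0.5822, 0.3127, 0.0361]
eef_rot: [-3.139, -0.003, 2.969]
wrist_force: [-0.0, 0.7, 0.1]
grip_width: 0.0855
gripper_force: 0.0
```

Emit:
apply_moves(
  rows=[0,0,0,0,0,0,0,0,0,0,0,0,0,0,0,0,0,0,0,0],
  jaw=1,
)

```text
t: 3.17
position: [0.5845, 0.3139, 0.0397]
eef_rot: [3.14, 0.002, 2.971]
wrist_force: [0.0, 1.0, 0.7]
grip_width: 0.0257
gripper_force: 0.0
```

Emit:
apply_moves(
  rows=[0,0,0,0,0,0,0,0,0,0,0,0,0,0,0,0,0,0,0,0],
)

```text
t: 3.58
position: [0.5845, 0.3139, 0.0396]
eef_rot: [3.14, 0.002, 2.971]
wrist_force: [-0.4, 0.2, 5.9]
grip_width: 0.0166
gripper_force: 58.9
```

Emit:
apply_moves(
  rows=[0,0,-0.01,0,0,0,-0.025,0,0,0,-0.03,0,0,0,-0.03,0,0,0,-0.025,0],
)

```text
t: 4.0
position: [0.5835, 0.3134, 0.1606]
eef_rot: [3.141, 0.0, 2.971]
wrist_force: [-0.2, 0.2, 0.1]
grip_width: 0.017
gripper_force: 58.5
```

Emit:
apply_moves(
  rows=[0,-0.015,0,0,0,-0.025,0,0,0,-0.025,0,0,0,-0.025,0,0,0,-0.025,0,0],
)

```text
t: 4.42
position: [0.5633, 0.199, 0.1585]
eef_rot: [-3.141, -0.001, 2.971]
wrist_force: [-0.2, 0.0, -0.7]
grip_width: 0.0167
gripper_force: 58.5
```

Emit:
apply_moves(
  rows=[0.002,-0.025,0,0,0.002,-0.025,0,0,0.002,-0.02,0,0,0.001,-0.02,0,0,0.001,-0.01,0,0],
)

```text
t: 4.83
position: [0.538, 0.1008, 0.1585]
eef_rot: [-3.14, -0.001, 2.969]
wrist_force: [0.4, -0.1, -0.1]
grip_width: 0.0168
gripper_force: 58.6
```

```bash
cat > obs.py <<'E'
import sys
from h import *
from cell import readout
s=readout.sense();print(s["t"],np.round(s["position"],4),np.round(s["eef_rot"],4),s["grip_width"])
t=sys.argv[1];out=[]
for n,box in(("scene",(250,120,390,225)),("side",(210,170,350,275))):
    c=grab(n,t+n);x0,y0,x1,y1=box;out.append(cv2.resize(c["p"][y0:y1,x0:x1,::-1],(400*140//140*1,300),interpolation=cv2.INTER_CUBIC))
w=grab("wrist",t+"wrist");out.append(cv2.resize(w["p"][80:380,80:480,::-1],(400,300)))
cv2.imwrite(f"pics/{t}.png",np.vstack([np.hstack(out[:2]),np.hstack([out[2],out[2]*0])]))
E
python3 obs.py o1
```

```text
4.8333 [0.538  0.1008 0.1585] [-3.1405e+00 -1.1000e-03  2.9690e+00] 0.016842773260322044
```

View pics/o1.png

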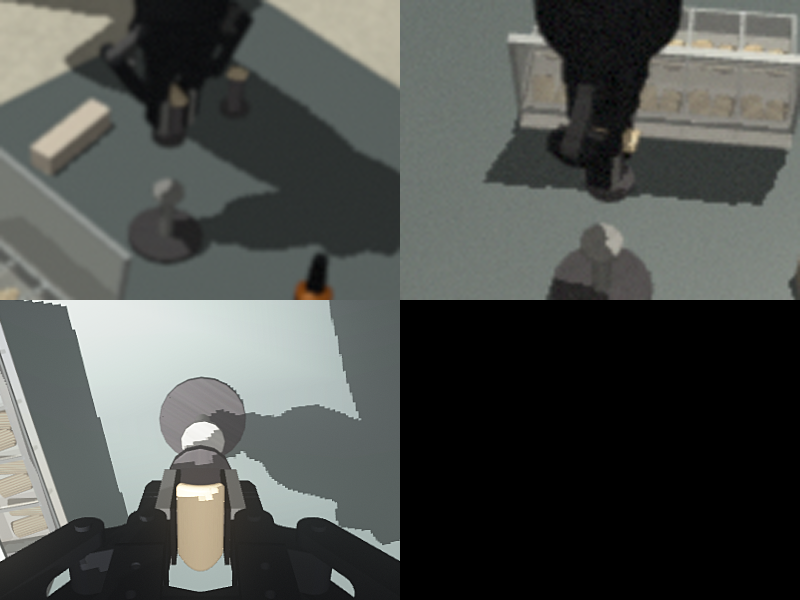

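The holder is gripped upright and sits just over the pedestal. In the wrist crop the disc is at (202,437), partly behind the foot. Next I measure the foot and the disc from the depth clouds.

```bash
cat > fit.py <<'E'
from h import *
from scipy.optimize import least_squares
def pts(f,xy,r,z0,z1):
    P=cloud(load(f"pics/{f}.npz")).reshape(-1,3)
    return P[(np.hypot(P[:,0]-xy[0],P[:,1]-xy[1])<r)&(P[:,2]>z0)&(P[:,2]<z1)]
def circ(p,r,g):
    return least_squares(lambda c:np.hypot(p[:,0]-c[0],p[:,1]-c[1])-r,g,loss="soft_l1",f_scale=.001).x
if __name__=="__main__":
    for f in("scene0","side0","w1"):
        p=pts(f,(.54,.101),.025,.052,.068);t=p[p[:,2]>.0575]
        (c,r)=cv2.minEnclosingCircle(t[:,:2].astype(np.float32)*1000)
        print("disc",f,len(t),np.round(c,1),round(r,1),"z",np.median(t[:,2]).round(4))
    for f in("o1scene","o1side"):
        p=pts(f,(.538,.101),.03,.105,.14)
        print("foot",f,len(p),"zmin",np.percentile(p[:,2],1).round(4))
        q=p[(p[:,2]<.127)];print(" circ",len(q),np.round(circ(q,.015,(.538,.101))*1000,1), np.round(q.min(0)*1000), np.round(q.max(0)*1000))
    q=np.concatenate([pts(f,(.538,.101),.03,.110,.127) for f in("o1scene","o1side")]);print(np.round(circ(q,.015,(.538,.101))*1000,1))
E
python3 fit.py
```

```text
disc scene0 77 [539.9 101.3] 15.4 z 0.0613
disc side0 149 [541.8 103.2] 14.2 z 0.0594
disc w1 711 [542.  103.5] 14.4 z 0.0599
foot o1scene 78 zmin 0.1206
 circ 39 [534.3 102.7] [527.  86. 121.] [551. 115. 127.]
foot o1side 107 zmin 0.1181
 circ 92 [539.1  99.1] [522.  90. 118.] [549. 116. 126.]
[537.8  99.6]
```

Emit:
apply_moves(
  rows=[-0.003,0.002,0.005,0,0,0,0.012,0,0,0,0.012,0,0,0,0.01,0,0,0,0.005,0],
)

```text
t: 5.4
position: [0.542, 0.1053, 0.1125]
eef_rot: [-3.141, -0.002, 2.972]
wrist_force: [-0.1, -0.8, -0.6]
grip_width: 0.0169
gripper_force: 58.6
```

```bash
python3 obs.py o2; python3 - <<'E'
from fit import *
o=[]
for n,(x,y) in(("scene",(308,187)),("side",(281,250)),("wrist",(282,250))):
    c=load(f"pics/o2{n}.npz")
    a,b=(75,50) if n=="wrist" else (35,35); b=75 if n=="wrist" else 35
    o.append(cv2.resize(c["p"][y-b:y+b,x-a:x+a,::-1],(390,390),interpolation=cv2.INTER_CUBIC)[:, :390])
cv2.imwrite("pics/o2z.png",cv2.resize(np.hstack(o),(798,266)))
for f in("o2scene","o2side","o2wrist"):
    for nm,a,b,r in(("foot",.069,.078,.015),("disc",.05,.061,.014)):
        q=pts(f,(.541,.103),.02,a,b)
        if len(q)>10: print(f,nm,len(q),np.round(circ(q[np.hypot(*(q[:,:2]-[.541,.103]).T)>.009],r,(.541,.103))*1000,1),np.round(q.min(0)*1000,1),np.round(q.max(0)*1000,1))
E
```

```text
5.4 [0.542  0.1053 0.1125] [-3.1411e+00 -2.0000e-03  2.9722e+00] 0.016852776811887522
o2scene disc 22 [539.9 104.7] [527.5  89.4  53.1] [553.4 110.   60.9]
o2side foot 63 [542.8 104.2] [526.3  92.3  70. ] [554.9 121.   78. ]
o2side disc 54 [541.9 101.3] [528.3 104.3  53.6] [554.2 116.8  61. ]
o2wrist foot 169 [541.6 106. ] [526.1  92.8  72.9] [539.4 120.6  78. ]
o2wrist disc 387 [543.  104.1] [527.8  90.5  53.8] [540.4 116.3  61. ]
```

View pics/o2z.png

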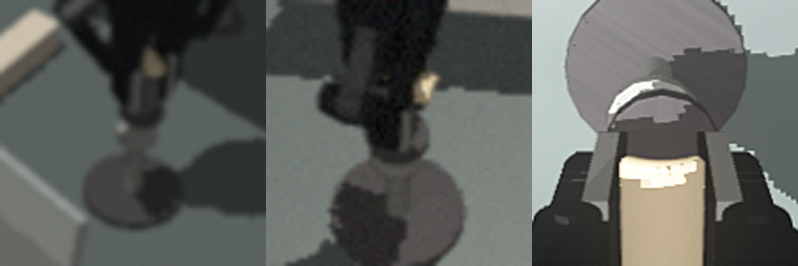

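The wrist view has the foot about 2 mm off the disc in y and about 1 mm in x. I correct that and lower to near contact.

Emit:
apply_moves(
  rows=[-0.001,-0.002,0.002,0,0,0,0.003,0,0,0,0.003,0,0,0,0,0,0,0,0,0],
)

```text
t: 5.97
position: [0.543, 0.1021, 0.1063]
eef_rot: [-3.142, -0.0, 2.971]
wrist_force: [0.1, -0.1, 0.4]
grip_width: 0.0168
gripper_force: 58.5
```

```bash
python3 obs.py o3; python3 - <<'E'
from fit import *
for f in("o3scene","o3side","o3wrist"):
    for nm,a,b,r in(("foot",.0625,.069,.015),("disc",.05,.061,.014)):
        q=pts(f,(.541,.103),.02,a,b)
        if len(q)>10: print(f,nm,len(q),np.round(circ(q[np.hypot(*(q[:,:2]-[.541,.103]).T)>.009],r,(.541,.103))*1000,1),np.round(q.min(0)*1000,1),np.round(q.max(0)*1000,1))
E
```

```text
5.9667 [0.543  0.1021 0.1063] [-3.1416e+00 -2.0000e-04  2.9706e+00] 0.01678706812451502
o3scene disc 21 [539.3 104.8] [536.4  89.7  55.7] [554.1 112.1  61. ]
o3side foot 13 [542.8 101.4] [528.6 105.4  65.5] [553.  116.9  69. ]
o3side disc 48 [541.8 101. ] [528.3 102.8  51.8] [553.7 115.7  60.8]
o3wrist foot 53 [543.2 103.2] [527.8  90.1  67. ] [541.6 117.9  69. ]
o3wrist disc 364 [542.8 103.3] [527.7  91.   54.3] [540.5 116.9  61. ]
```

Emit:
apply_moves(
  rows=[0,0,0.002,0,0,0,0.0015,0,0,0,0.0015,0,0,0,0.001,0,0,0,0,0],
)

```text
t: 6.53
position: [0.5429, 0.1022, 0.0999]
eef_rot: [-3.141, -0.001, 2.971]
wrist_force: [0.5, -0.3, 0.5]
grip_width: 0.017
gripper_force: 58.5
```

Emit:
apply_moves(
  rows=[0,0,0.0005,0,0,0,0.0005,0,0,0,0,0,0,0,0,0,0,0,0,0],
)

```text
t: 6.95
position: [0.5432, 0.1022, 0.0996]
eef_rot: [3.141, 0.0, 2.971]
wrist_force: [-1.8, -0.4, 3.5]
grip_width: 0.0168
gripper_force: 59.0
```

Emit:
apply_moves(
  rows=[0,0,0,0,0,0,0,0,0,0,0,0,0,0,0,0,0,0,0,0],
  jaw=0.4,
)

```text
t: 7.37
position: [0.5431, 0.1022, 0.0991]
eef_rot: [-3.142, -0.0, 2.971]
wrist_force: [-0.6, -1.3, 0.0]
grip_width: 0.0512
gripper_force: 0.0
```

Emit:
apply_moves(
  rows=[0,0,-0.008,0,0,0,-0.015,0,0,0,-0.025,0,0,0,-0.03,0,0,0,-0.03,0],
)

```text
t: 7.78
position: [0.5426, 0.1021, 0.2086]
eef_rot: [-3.141, -0.001, 2.971]
wrist_force: [2.2, -0.3, 0.1]
grip_width: 0.051
gripper_force: 0.0
```

```bash
python3 obs.py o4; python3 look.py w4 0.11; python3 - <<'E'
from fit import *
for f in("o4scene","o4side","o4wrist"):
    for nm,a,b,r in(("foot",.0615,.0685,.015),("disc",.05,.0595,.014)):
        q=pts(f,(.541,.103),.02,a,b)
        if len(q)>10: print(f,nm,len(q),np.round(circ(q[np.hypot(*(q[:,:2]-[.541,.103]).T)>.009],r,(.541,.103))*1000,1))
E
```

```text
7.7833 [0.5426 0.1021 0.2086] [-3.1412e+00 -1.0000e-03  2.9708e+00] 0.05102001545263907
7.9333 [0.5453 0.1026 0.2107] [3.1392 0.0064 2.9707] [ 0.19  0.33 -0.16  1.07  0.    0.36] 0.051388453054687255
px [279. 216.] n 571 mm [541.8 103.8] [16.5 32.3] axis deg -10.2 zmax 0.1112
o4scene foot 51 [540.6 104.7]
o4side foot 110 [542.4 100.5]
o4side disc 19 [541.9 102. ]
o4wrist foot 471 [544.9 102.5]
o4wrist disc 26 [542.2 103.1]
```

View pics/o4.png

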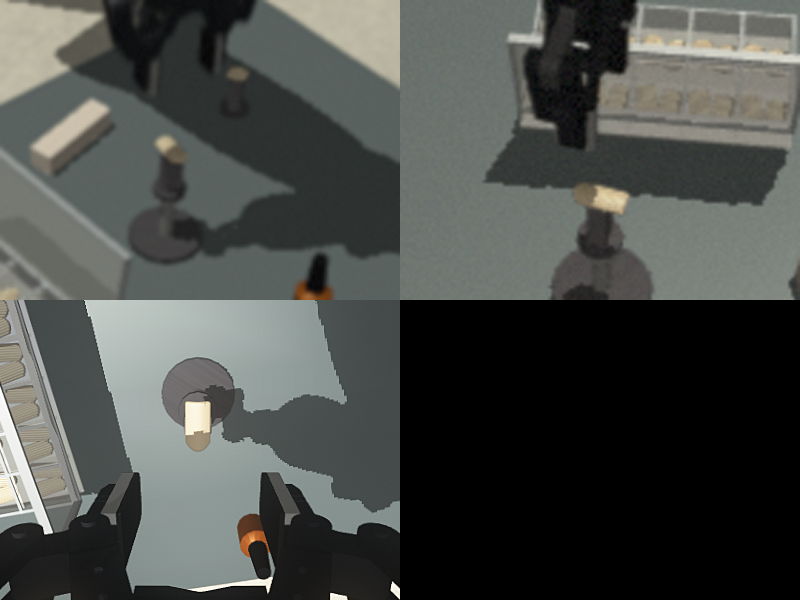

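The holder stands upright on the pedestal with its nail at (0.542, 0.1035), axis -10°. Next is the lamp.

Emit:
apply_moves(
  rows=[0.003,-0.035,-0.005,0,0.003,-0.035,-0.005,0,0.003,-0.035,0,0,0.003,-0.035,0,0,0.003,-0.035,0,0],
)

```text
t: 8.4
position: [0.4969, -0.0688, 0.216]
eef_rot: [-3.141, -0.003, 2.971]
wrist_force: [1.5, -0.6, -0.5]
grip_width: 0.0508
gripper_force: 0.0
```

Emit:
apply_moves(
  rows=[0.003,-0.035,0,0,0.003,-0.035,0,0,0.003,-0.035,0,0,0.003,-0.035,0,0,0.003,-0.035,0,0],
  jaw=0,
)

```text
t: 8.82
position: [0.4523, -0.2386, 0.2158]
eef_rot: [3.141, -0.003, 2.971]
wrist_force: [0.6, -0.6, 0.4]
grip_width: 0.0854
gripper_force: 0.0
```

Emit:
apply_moves(
  rows=[0,0,0,-0.1,0,0,0,-0.1,0,0,0,-0.1,0,0,0,-0.1,0,0,0,-0.1],
)

```text
t: 9.23
position: [0.4529, -0.2373, 0.2157]
eef_rot: [3.139, -0.002, -2.808]
wrist_force: [-0.7, 0.1, -0.7]
grip_width: 0.0853
gripper_force: 0.0
```

```bash
cat > lamp.py <<'E'
import sys
from h import *
from cell import readout
s=readout.sense();print(s["t"],np.round(s["position"],4),np.round(s["eef_rot"],4))
c=grab("wrist",sys.argv[1]);cv2.imwrite(f"pics/{sys.argv[1]}.png",c["p"][...,::-1])
z0=float(sys.argv[2]) if len(sys.argv)>2 else 0
P=cloud(c)
for nm,a,b in(("head",.022,.034),("top",.072,.084)):
    m=((P[...,2]>a+z0)&(P[...,2]<b+z0)&(np.hypot(P[...,0]-s["position"][0],P[...,1]-s["position"][1])<.06)).astype(np.uint8)
    n,l,st,ce=cv2.connectedComponentsWithStats(m)
    for i in range(1,n):
        if st[i,4]<150: continue
        q=P[l==i];r=cv2.minAreaRect(q[:,:2].astype(np.float32)*1000);b4=cv2.boxPoints(r);e=max((b4[1]-b4[0],b4[2]-b4[1]),key=np.linalg.norm)
        print(nm,ce[i].round(),st[i,4],np.round(r[0],1),np.round(r[1],1),"deg",round(np.degrees(np.arctan2(e[1],e[0])),1),"z",np.median(q[:,2]).round(4))
E
python3 lamp.py w5
```

```text
9.2333 [ 0.4529 -0.2373  0.2157] [ 3.1391e+00 -2.3000e-03 -2.8080e+00]
head [277. 176.] 1676 [ 453.1 -239.8] [65.6 35.9] deg 19.9 z 0.0276
top [275. 199.] 1014 [ 452.9 -239.8] [29.4 19.4] deg 19.5 z 0.0778
```

View pics/w5.png

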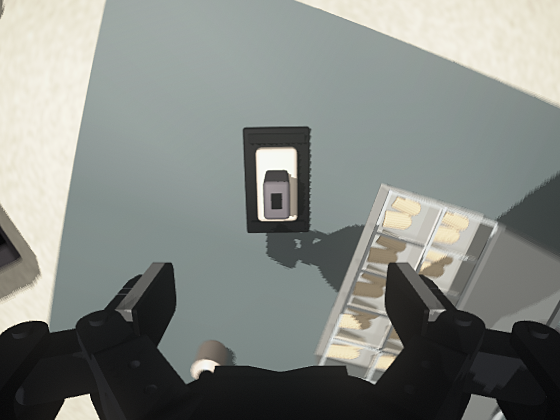

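The lamp is at (275,190), nearly aligned with the jaws. I descend and grip the handle.

Emit:
apply_moves(
  rows=[0.001,-0.0025,0.02,-0.01,0,0,0.035,0,0,0,0.035,0,0,0,0.02,0,0,0,0,0],
)

```text
t: 9.7
position: [0.4494, -0.2379, 0.102]
eef_rot: [3.133, -0.008, -2.804]
wrist_force: [-0.0, 0.5, 0.5]
grip_width: 0.0854
gripper_force: 0.0
```

Emit:
apply_moves(
  rows=[0,0,0.015,0,0,0,0.015,0,0,0,0.009,0,0,0,0.004,0,0,0,0,0],
)

```text
t: 10.12
position: [0.4535, -0.24, 0.064]
eef_rot: [3.141, -0.001, -2.803]
wrist_force: [0.3, -0.3, 0.1]
grip_width: 0.0854
gripper_force: 0.0
```

Emit:
apply_moves(
  rows=[0,0,0,0,0,0,0,0,0,0,0,0,0,0,0,0,0,0,0,0],
  jaw=1,
)

```text
t: 10.53
position: [0.4543, -0.2404, 0.0648]
eef_rot: [-3.141, 0.001, -2.802]
wrist_force: [-0.2, -0.2, 0.4]
grip_width: 0.0254
gripper_force: 0.0
```

Emit:
apply_moves(
  rows=[0,0,0,0,0,0,0,0,0,0,0,0,0,0,0,0,0,0,0,0],
)

```text
t: 10.95
position: [0.4542, -0.2403, 0.0647]
eef_rot: [-3.141, 0.0, -2.802]
wrist_force: [-0.8, 0.6, 6.2]
grip_width: 0.0192
gripper_force: 60.4
```

Emit:
apply_moves(
  rows=[0,0,-0.005,0,0,0,-0.015,0,0,0,-0.025,0,0,0,-0.03,0,0,0,-0.03,0],
)

```text
t: 11.37
position: [0.4528, -0.2398, 0.1695]
eef_rot: [3.14, -0.002, -2.802]
wrist_force: [1.0, 0.3, -0.9]
grip_width: 0.0195
gripper_force: 59.7
```

Emit:
apply_moves(
  rows=[0,0,-0.03,0,0,0,-0.03,0,0,0,-0.025,0,0,0,-0.015,0,0,0,0,0],
)

```text
t: 11.78
position: [0.4556, -0.2412, 0.2728]
eef_rot: [-3.137, 0.004, -2.802]
wrist_force: [1.0, -0.5, -1.4]
grip_width: 0.0198
gripper_force: 59.8
```

```bash
python3 lamp.py w6 0.2; python3 - <<'E'
from h import *
c=load("pics/w6.npz");P=cloud(c)
s=P[(np.hypot(P[...,0]-.4535,P[...,1]+.24)<.07)&(P[...,2]>.15)]
print(len(s)); 
q=P[150:330,180:380].reshape(-1,3);q=q[(q[:,2]>.2)&(q[:,2]<.26)];print(len(q),np.histogram(q[:,2],12))
E
python3 obs.py o6;python3 - <<'E'
from h import *
P=np.concatenate([cloud(load(f"pics/o6{n}.npz")).reshape(-1,3) for n in("scene","side")])
q=P[(np.hypot(P[:,0]-.453,P[:,1]+.24)<.045)&(P[:,2]>.17)&(P[:,2]<.24)];print(len(q),np.round(np.histogram(q[:,2],14),3))
E
```

```text
11.7833 [ 0.4556 -0.2412  0.2728] [-3.1368  0.0042 -2.8024]
head [277. 190.] 618 [ 433.  -252.9] [24.2 43.3] deg -40.5 z 0.2319
top [280. 274.] 1707 [ 444.9 -244. ] [10.8 46.7] deg -70.5 z 0.2778
63848
5364 (array([  80,   94,  118,  681, 3168,  105,  102,  109,  119,  176,  281,
        331]), array([0.22205222, 0.22521452, 0.22837681, 0.2315391 , 0.2347014 ,
       0.23786369, 0.24102598, 0.24418828, 0.24735057, 0.25051287,
       0.25367516, 0.25683745, 0.25999975]))
11.8333 [ 0.4547 -0.2407  0.2705] [-3.1392e+00  2.1000e-03 -2.8024e+00] 0.019476757763383Traceback (most recent call last):
  File "<stdin>", line 3, in <module>
    return _wrapfunc(a, 'round', decimals=decimals, out=out)
    return _wrapit(obj, method, *args, **kwds)
    conv = _array_converter(obj)
ValueError: setting an array element with a sequence. The requested array has an inhomogeneous shape after 1 dimensions. The detected shape was (2,) + inhomogeneous part.
```

The lamp is held level, underside about 54.5 mm below the TCP. I carry it over the tip box.

Emit:
apply_moves(
  rows=[-0.008,0.012,0,0,-0.014,0.021,0,0,-0.014,0.021,0,0,-0.014,0.021,0,0,-0.014,0.021,0,0],
)

```text
t: 12.4
position: [0.4814, -0.1272, 0.2672]
eef_rot: [3.139, -0.003, -2.803]
wrist_force: [0.6, -0.2, -1.4]
grip_width: 0.0194
gripper_force: 59.8
```

Emit:
apply_moves(
  rows=[-0.014,0.021,0,0,-0.014,0.021,0,0,-0.014,0.021,0,0,-0.014,0.021,0,0,-0.014,0.021,0,0],
)

```text
t: 12.82
position: [0.5124, -0.0049, 0.2672]
eef_rot: [3.14, -0.004, -2.802]
wrist_force: [-0.8, -0.5, -2.1]
grip_width: 0.0193
gripper_force: 59.8
```

Emit:
apply_moves(
  rows=[-0.014,0.021,0,0,-0.014,0.021,0,0,-0.014,0.021,0,0,-0.014,0.021,0,0,-0.008,0.01,0,0],
)

```text
t: 13.23
position: [0.542, 0.1062, 0.2671]
eef_rot: [3.14, -0.003, -2.8]
wrist_force: [-0.0, 0.1, -1.2]
grip_width: 0.0196
gripper_force: 59.7
```

Emit:
apply_moves(
  rows=[0,0,0,0.1,0,0,0,0.12,0,0,0,0.12,0,0,0,0.1,0,0,0,0.077],
)

```text
t: 13.65
position: [0.5417, 0.1033, 0.2676]
eef_rot: [-3.14, -0.003, 2.959]
wrist_force: [-0.6, -0.6, -0.8]
grip_width: 0.019
gripper_force: 59.8
```

Emit:
apply_moves(
  rows=[0,0,0,0,0,0,0,0,0,0,0,0,0,0,0,0,0,0,0,0],
)

```text
t: 14.07
position: [0.5424, 0.1037, 0.2691]
eef_rot: [-3.141, -0.0, 2.964]
wrist_force: [-0.1, -0.3, -0.3]
grip_width: 0.0191
gripper_force: 59.8
```

```bash
cat > rel.py <<'E'
import sys
from h import *
from cell import readout
from scipy.spatial.transform import Rotation as R
s=readout.sense();print(s["t"],np.round(s["position"],4),np.round(s["eef_rot"],4))
T=np.array(s["position"]);M=R.from_euler('xyz',s["eef_rot"]).as_matrix()
c=grab("wrist",sys.argv[1]);cv2.imwrite(f"pics/{sys.argv[1]}.png",c["p"][...,::-1])
P=cloud(c);L=(P-T)@M   # in tool frame
m=(abs(L[...,2]-.0365)<.004)&(abs(L[...,1])<.03)&(abs(L[...,0])<.06);q=L[m]*1000
q=q[q[:,0]>17];print("head tool frame n",len(q),"min",np.percentile(q,1,0).round(1),"max",np.percentile(q,99,0).round(1))
for lo,hi in((18,23),(23,28),(28,32)):
    k=q[(q[:,0]>lo)&(q[:,0]<hi)];print(lo,"y edges",np.percentile(k[:,1],[1,99]).round(1),"z",np.median(k[:,2]).round(2)) if len(k)>20 else 0
A=np.polyfit(q[:,0],q[:,2],1)[0],np.polyfit(q[:,1],q[:,2],1)[0];print("tilt deg",np.degrees(A).round(2))
E
python3 rel.py w7
```

```text
14.0667 [0.5424 0.1037 0.2691] [-3.1414e+00 -3.0000e-04  2.9644e+00]
head tool frame n 2843 min [ 17.2 -15.8  35.4] max [33.9 18.3 40.2]
18 y edges [-15.9  18.4] z 36.81
23 y edges [-15.8  18.4] z 36.84
28 y edges [-15.7  18.3] z 36.99
tilt deg [ 4.57 -0.14]
```

View pics/w7.png

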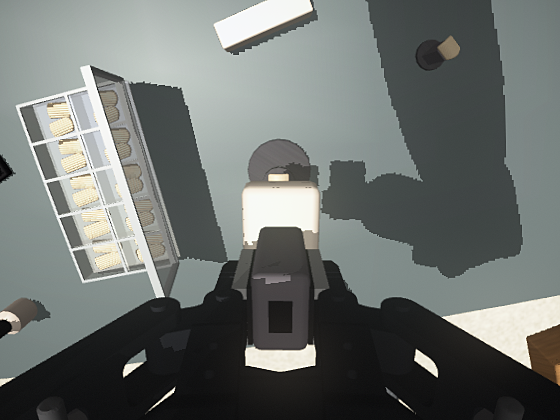

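The head centre is about 1.5 mm off in tool y, and the lamp is level and aligned. I correct the offset and lower slowly.

Emit:
apply_moves(
  rows=[0,-0.0015,0.01,0,0,0,0.015,0,0,0,0.015,0,0,0,0.01,0,0,0,0.005,0],
)

```text
t: 14.53
position: [0.5411, 0.102, 0.2122]
eef_rot: [-3.14, -0.003, 2.964]
wrist_force: [-0.8, -1.0, -1.1]
grip_width: 0.0195
gripper_force: 59.8
```

Emit:
apply_moves(
  rows=[0,0,0.008,0,0,0,0.008,0,0,0,0.008,0,0,0,0.004,0,0,0,0,0],
)

```text
t: 14.95
position: [0.5416, 0.1022, 0.1852]
eef_rot: [-3.141, -0.002, 2.964]
wrist_force: [-0.1, 0.4, -1.6]
grip_width: 0.0197
gripper_force: 59.8
```

Emit:
apply_moves(
  rows=[0,0,0.003,0,0,0,0.003,0,0,0,0.002,0,0,0,0,0,0,0,0,0],
)

```text
t: 15.37
position: [0.5422, 0.1023, 0.1783]
eef_rot: [-3.142, 0.0, 2.964]
wrist_force: [-0.2, -0.1, -2.1]
grip_width: 0.0191
gripper_force: 59.8
```

```bash
python3 rel.py w8; python3 obs.py o8; python3 - <<'E'
from h import *
o=[]
for n,(x,y) in(("scene",(305,165)),("side",(281,235))):
    c=load(f"pics/o8{n}.npz");o.append(cv2.resize(c["p"][y-40:y+40,x-40:x+40,::-1],(390,390),interpolation=cv2.INTER_CUBIC))
    P=cloud(c).reshape(-1,3);q=P[(abs(P[:,0]-.542)<.045)&(abs(P[:,1]-.103)<.04)]
    col=c["p"].reshape(-1,3)[(abs(P[:,0]-.542)<.045)&(abs(P[:,1]-.103)<.04)]
    h=q[(q[:,2]>.122)&(q[:,2]<.136)];print(n,"head",len(h),np.round(h.min(0)*1000),np.round(h.max(0)*1000))
    h=q[(q[:,2]>.099)&(q[:,2]<.1135)];print(n,"nail",len(h),np.round(h.min(0)*1000),np.round(h.max(0)*1000))
    print(np.histogram(q[:,2],np.arange(.096,.146,.003))[0])
cv2.imwrite("pics/o8z.png",np.hstack(o))
E
```

```text
15.3667 [0.5422 0.1023 0.1783] [-3.1416  0.      2.9638]
head tool frame n 2856 min [ 17.2 -15.8  35.3] max [33.9 18.4 40.3]
18 y edges [-15.8  18.5] z 36.71
23 y edges [-15.8  18.5] z 36.78
28 y edges [-15.7  18.3] z 37.0
tilt deg [ 5.05 -0.13]
15.4167 [0.5424 0.1024 0.1785] [3.1415e+00 3.0000e-04 2.9638e+00] 0.01912763886310244
scene head 68 [509.  81. 125.] [575. 114. 136.]
scene nail 26 [525.  93. 100.] [557. 102. 112.]
[ 11   4   4   5  11   2   0   0   0   1  10  23  21  30  37 108]
side head 139 [508.  99. 124.] [576. 126. 136.]
side nail 53 [528. 106.  99.] [557. 114. 109.]
[  9   5  14  28   6   0   0   0   0   8  31  44  39  64 215 184]
```

View pics/o8z.png

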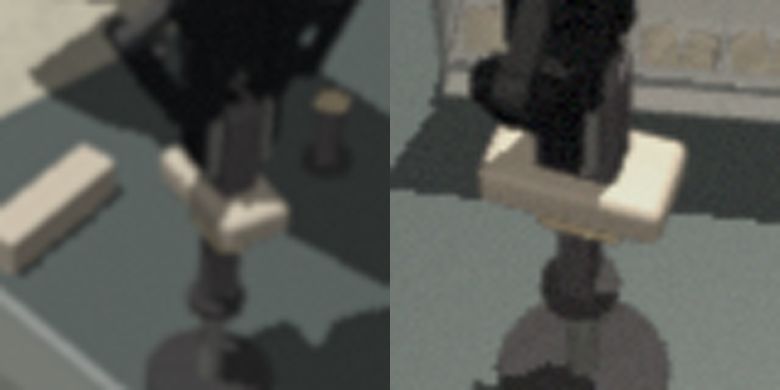

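The lamp is level above the nail, in line with it and centred, with about 13.5 mm gap. I lower the last 3.5 mm and let it settle.

Emit:
apply_moves(
  rows=[0,0,0.001,0,0,0,0.001,0,0,0,0.001,0,0,0,0.0005,0,0,0,0,0],
)

```text
t: 15.98
position: [0.5421, 0.1023, 0.1746]
eef_rot: [-3.141, -0.0, 2.964]
wrist_force: [-0.5, 0.1, -1.3]
grip_width: 0.0187
gripper_force: 59.8
```

Emit:
apply_moves(
  rows=[0,0,0,0,0,0,0,0,0,0,0,0,0,0,0,0,0,0,0,0],
)

```text
t: 16.4
position: [0.5423, 0.1024, 0.1748]
eef_rot: [3.142, 0.0, 2.964]
wrist_force: [-0.0, 0.3, -1.0]
grip_width: 0.0191
gripper_force: 59.8
```

```bash
python3 - <<'E'
from cell import readout,arm
s=readout.sense();print(s["position"],s["wrist_force"]);print(arm.sign_off())
E
```

```text
[0.54227634 0.10235527 0.17483142] [-0.01363759  0.32986257 -0.95436613]
the job is handed in; nothing more can be done
None
```

I stood the long-nail holder upright and centred on the pedestal, and the arm now holds the lamp level, in line with the nail and about 1 cm above it; I handed the job in at 16.4 s and got no verdict back.

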